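# Open the watchmaker's movement case by its paddle latch

## Task

Open the grey case of watch movements on the bench: lift the paddle at its front so that the pawl hidden behind it lets go, and swing the lid back until its stay clicks in and holds it open by itself. Feel for the end of its travel and do not strain the lid against it, then let go. Leave the watch, the pot and the loupe where they are.

Things in the scene. Friction and masses are not known exactly. Their poses are not given: they have to be found in the camera images.
- case: grey metal box fixed to the bench, 130 (x, front to back) x 200 (y) x 90 mm high without its lid, walls 5 mm; origin at the centre of its underside, x points from its front to its back, y to its left, z up. The front, with the paddle, faces the robot. Its lid is 16 mm thick, hinged along the top of the back
- lid (a joint): lid angle in rad: 0 shut, grows as its front edge rises and swings back, away from the robot. The 0.4 kg lid drops shut by itself (about 1.5 N at the paddle bar when shut, less when upright) unless its stay holds it: swing it on until the force rises steeply at the end stop, let go there and it stays open. The stop lies anywhere from 0.7 to 1.4 rad, different each time, and cannot be seen
- paddle (a joint): paddle angle against the lid in rad: 0 at rest in line with the lid, grows as its free end is lifted (turning the same way as the lid); springs back when let go (0.6 N at the bar at first, 1.1 N at the end of its travel, 0.45). The pawl holds the lid shut until about 0.25 to 0.35; once the lid has risen by 0.15 rad it can no longer catch
- paddle_grip (a point): centre of the round bar at the free end of the steel paddle: 14 mm thick, 40 mm long along the case's y; a plate 34 mm wide, 5 mm thick joins it to the paddle's hinge. Shut, it is 71 mm in front of the case's front wall, about 95 mm above the bench, with free air below and beside it. Pinched by its two ends from above it can turn between the fingers about y
- paddle_hinge (a point): on the paddle's hinge line (along the case's y), midway across; 56 mm from the bar's centre, 146 mm from the lid's hinge line; moves with the lid. A grey cover 64 mm wide on the lid, reaching 32 mm in front of the case's front wall, hides the pawl
- lid_hinge (a point): on the hinge line of the lid (along the case's y), midway across, at the top of the back wall, 65 mm behind the case's origin and 90 mm above the bench
- stay: the lid's stay: closed grey housing 95 x 22 x 92 mm outside the case's left rear corner; origin on the lid's hinge line midway across. Inside, a sprung roller resists from 0.17 rad before the end stop (5 to 7 N more at the paddle bar, easing off again within 0.1 rad) and holds the lid once past, 0.07 rad or less short of the stop. Over about 17 N at the bar against the stop strains it
- watch: open watch lying on a round black and metal cushion, 68 mm across, 27 mm high, beside the case; leave alone. Origin at the centre of its underside
- pot: white plastic pot with a cap, 48 mm across, 34 mm high, beside the case; leave alone. Origin at the centre of its underside
- loupe: black eye loupe, 36 mm across, 36 mm high, beside the case; leave alone. Origin at the centre of its underside

How it is judged:
By the outcome, as a careful person would: the job done as asked, in the order asked, and still so for the second after the job is handed in, with the robot touching nothing.
It also fails if it takes over 64 s, if anything falls off the work surface, if the arm or the gripper's body presses on something with over 40 N, if the wrist force passes 120 N, or if a joint passes its speed limit or range.

## Robot

A 7-joint arm with a two-finger parallel gripper is mounted at the origin on the work surface. World frame = base frame: x ahead of the robot, y to its left, z up, the work surface at z = 0. Lengths are in mm, angles in rad, forces in N, time in s.
With the tool pointing down it reaches from about 400 to 875 mm from the base axis. Payload 4.4 kg.
Tool frame: the origin (TCP) lies midway between the tips of the shut fingers; the grasp point (between the pads) lies 19 mm behind it; z points along the fingers, y is the line along which they close (so a half turn about z gives the same grasp; the last joint's range is limited). The gripper opens to 85 mm and grips with 20 to 120 N. Pads are 22 mm wide; open, the fingers measure 114 mm over their backs; the gripper's body (76 mm by 85 mm) begins 54 mm behind the grasp point. The pads swing forward as they close: fully open they stand 13 mm farther back than shut.
Start: joints at [1.078, 0.628, 0.038, 1.517, -0.027, 0.996, -0.02], TCP at [269.102, -591.694, 231.313] pointing down, gripper open.
Joint ranges: [-3.06, 3.06], [-0.37, 2.12], [-1.25, 1.32], [0.18, 2.47], [-1.1, 4.24], [0.23, 1.98], [-2.94, 2.94]. Speed limits (rad/s): [2.57, 2.57, 3.14, 3.14, 3.14, 3.14, 3.14].

## Interface

Orientations are given as [roll, pitch, yaw] about the fixed x, y, z axes, in that order (R = Rz(yaw) Ry(pitch) Rx(roll)).
In Python, from cell import telemetry, eyes, ctrl, finder gives the robot as it stands.
- The arm moves only by the tool move_arm, never from a script. Its argument "steps" is a list of rows, each a list of 7 numbers: the turn, a rotation vector about the world's x, y, z in degrees, then the shift along the world's x, y, z in m, then the finger opening in m, from 0 to 0.0854. A call has 1 to 5 rows; each row shifts and turns the commanded pose from where the row before left it; what a row does not reach is not made up. A row lasts 1/10 s, in which the tool goes at most 50 mm and 8.59 degrees, less where a joint would pass 70% of its speed; a pose out of reach is approached as far as the arm can. A call with a gripper value outside its range is refused whole. The fingers move at their own pace and stop on an object; the grip force is fixed at half the most. Time passes only in rows, so rows that do not move let the fingers close. It gives the time, the measured TCP pose, the force, the opening and the grip force at its end, in the units of the state.
- telemetry.read_state(): the state, without advancing time (a new reading comes with each control period).
- eyes.get_image(name): name is "scene" or "top"; returns (picture, depth): 400x640x3 uint8, blue, green, red; 400x640 float32, mm along the optical axis (not along the pixel's ray), 0 where there is no reading.
- eyes.calibration(name): a dict with "fx", "fy", "cx", "cy" (pixels), "distortion" ([k1, k2, p1, p2, k3] as OpenCV has them; the pictures are not rectified), "position" and "attitude" of the camera in the world. Camera axes: x right, y down, z forward; pixel columns grow to the right and rows downward; lengths in mm; the calibration is good to about 2 mm. A picture is of the moment at which its call begins. calibration takes no time and is no camera call.
- ctrl.finish_job(): hands the job in; it is judged then, once.
Trained networks look in the newest picture that a camera, given by its name, has taken for a name from the list of things; names that differ only in an ending like _2 or _b are one class to them, and where a whole thing is asked for, a point or a joint stands for the part that bears it (a point fixed in the world has none). Each returns a list of dicts, best first, with "confidence" (0 to 1); they miss things now and then, are a little off and sometimes report something else, mostly with a low value. They report only what shows in the picture. A call takes as long as a camera call.
- finder.boxes_of(camera, name): "location" ([x, y, z] in mm, in the coordinates of the camera as it stood for that picture, good to about 4 mm: the middle of the surface that is visible of it).
- finder.cut_out(camera, name): "mask" (400x640 bool, what is visible of it).
- finder.pinpoint(camera, name): "location" ([x, y, z] in mm, in the coordinates of the camera as it stood for that picture, good to about 4 mm: a listed point, or the origin of a listed thing).
The state is a dict: "clock": time; "qpos": joint angles; "qd": joint speeds; "tau": joint torques, N m; "eef_pos": TCP position; "tool_rot": TCP orientation; "force": force on the tool from outside, world axes, zero at the start; "torque": the same for the moment, N m; "width": finger opening in mm; "gripper_force": force on a finger pad.
Only numpy, scipy, OpenCV 4.12 (cv2) and the standard library are available. Lean on these libraries where they do the work, as an engineer would, in place of code of your own. Each camera call takes 0.05 s, during which the arm holds its last target. There are 200 camera calls.

## Working session

There is one attempt and no reset: what is moved stays moved. The work goes in short steps, Python scripts to look and compute and a tool call to move; the robot and the scene stay as the last step left them, time stands still between calls to the robot, and variables do not carry over. Pictures are saved under pics/ and viewed, at most 10 in all, crops included, and the job is handed in when it is done.

Besides the shell and the picture viewer there is one more tool, called after "Emit:" by a JSON object that holds its "op" and its "data", one argument or row to a line. move_arm: Moves the arm, as the interface text tells. Its arguments: {"type":"object","properties":{"steps":{"type":"array"}},"required":["steps"]}

```bash
mkdir -p pics; cat > h.py <<'E'
import numpy as np, cv2
from scipy.spatial.transform import Rotation as R
from cell import telemetry, eyes, ctrl, finder
def world(cam,p):
    c=eyes.calibration(cam); a=np.array(c["attitude"],float)
    M=a if a.shape==(3,3) else (R.from_euler('xyz',a) if a.size==3 else R.from_quat(a)).as_matrix()
    return M@np.array(p)+np.array(c["position"])
E
python3 - <<'E'
from h import *
print(eyes.calibration("top"));print(eyes.calibration("scene")["attitude"],eyes.calibration("scene")["position"])
for c in ("scene","top"):
    im,d=eyes.get_image(c); cv2.imwrite(f"pics/{c}0.png",im)
    for n in ("case","paddle_grip","paddle_hinge","lid_hinge","watch","pot","loupe"):
        for r in finder.pinpoint(c,n)[:1]: print(c,n,round(r["confidence"],2),world(c,r["location"]).round(1))
s=telemetry.read_state();print(s["clock"],s["eef_pos"],s["tool_rot"],s["force"],s["width"])
E
```

```text
{'fx': 362.06221280480435, 'fy': 362.06221280480435, 'cx': 323.54640673520277, 'cy': 199.11521563313616, 'distortion': array([-0.01832172,  0.        ,  0.        ,  0.        ,  0.        ]), 'position': array([522.99821857,  26.39103141, 760.54379171]), 'attitude': array([-3.05282238,  0.01122107, -1.54147659])}
[-2.22555419 -0.02013085  2.4116237 ] [1112.77013751  583.95802111  668.29024297]
scene case 0.59 [ 5.883e+02 -1.141e+02 -3.000e-01]
scene paddle_grip 0.66 [456.8 -77.4  92.4]
scene paddle_hinge 0.46 [506.7 -91.1  93.6]
scene lid_hinge 0.74 [ 645.  -131.8   90.2]
scene pot 0.97 [595.6 113.4  -4.7]
scene loupe 0.82 [ 608.2 -307.3    1.5]
top case 0.72 [ 584.1 -112.3   -2.2]
top paddle_grip 0.96 [452.2 -70.   95.8]
top paddle_hinge 0.86 [505.3 -90.6  94.1]
top lid_hinge 0.9 [ 642.6 -127.6   90.2]
top watch 0.64 [ 5.917e+02  1.144e+02 -2.000e-01]
top pot 0.84 [591.1 113.   -1.3]
top loupe 0.53 [ 601.8 -305.2    1.2]
0.8 [ 269.11646387 -591.70597199  231.33704056] [ 3.14154320e+00 -5.97216562e-05  4.26768117e-01] [ 0.38716084  0.1500571  -0.08181133] 85.57293715376102
```

View pics/top0.png

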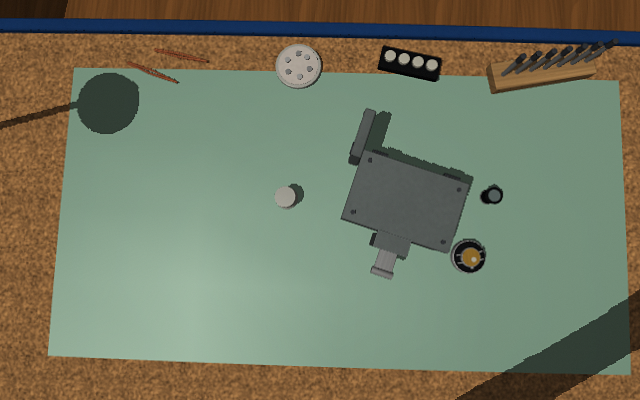

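View pics/scene0.png

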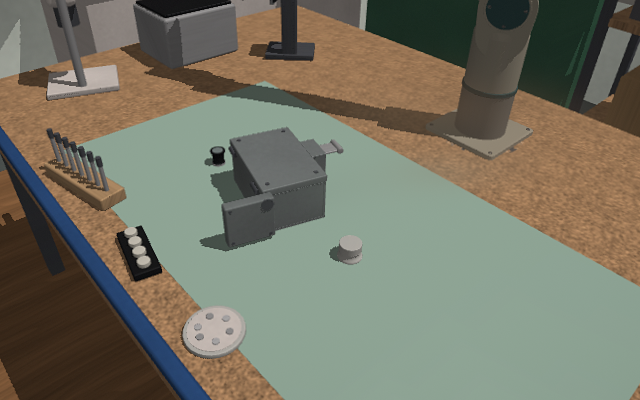

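The top view shows the case at about (405,205), the paddle bar at (383,270), the watch at (469,256), the loupe at (491,195) and the pot at (286,196). The scene view agrees with this, and there's free air around the paddle. Next I'll refine the yaw and the bar position from the depth image.

```bash
python3 - <<'E'
from h import *
c=eyes.calibration("top");K=np.array([[c["fx"],0,c["cx"]],[0,c["fy"],c["cy"]],[0,0,1]])
im,d=eyes.get_image("top")
v,u=np.mgrid[:400,:640]; n=cv2.undistortPoints(np.stack([u,v],-1).reshape(-1,1,2).astype(np.float64),K,c["distortion"]).reshape(400,640,2)
P=np.dstack([n[...,0]*d,n[...,1]*d,d])
M=R.from_euler('xyz',c["attitude"]).as_matrix(); W=P@M.T+c["position"]
roi=(d>0)&(u>335)&(u<480)&(v>105)&(v<290)
lid=roi&(W[...,2]>98)&(W[...,2]<115)&(v>148)&(v<255)
print("lid z",np.median(W[lid][:,2]))
k=cv2.morphologyEx(lid.astype(np.uint8),cv2.MORPH_OPEN,np.ones((25,25)))>0
print("rect",cv2.minAreaRect(W[k][:,:2].astype(np.float32)))
bar=(d>0)&(u>360)&(u<405)&(v>245)&(v<285)&(W[...,2]>80)
w=W[bar];print(np.percentile(w[:,2],[5,50,95]))
for yaw in (-15,-16,-17):
    a=np.radians(yaw);ex=np.array([np.cos(a),np.sin(a)]);ey=np.array([-ex[1],ex[0]])
    s=w[:,:2]@ex;t=w[:,:2]@ey; f=s<s.min()+13
    tc=(t[f].min()+t[f].max())/2
    print(yaw,"len",np.ptp(t[f]),"bar centre",(s.min()+7)*ex+tc*ey, w[f][:,2].max())
E
```

```text
lid z 105.72028194241705
rect ((626.7542724609375, -78.17579650878906), (59.78887176513672, 53.598548889160156), 1.0473155975341797)
[ 95.64124187  98.59679369 106.70276082]
-15 len 40.1675685312261 bar centre [450.79868551 -72.99667421] 103.58012457769996
-16 len 40.03496995179603 bar centre [450.95806209 -73.02862362] 103.58012457769996
-17 len 39.89017633269116 bar centre [451.11826566 -73.06673914] 103.58012457769996
```

Emit:
{"op": "move_arm", "data": {
  "steps": [
    [0,0,-4,0.014,0.04,-0.004,0.0854],
    [0,0,-4,0.014,0.04,-0.004,0.0854],
    [0,0,-4,0.014,0.04,-0.004,0.0854],
    [0,0,-4,0.014,0.04,-0.004,0.0854],
    [0,0,-4,0.014,0.04,-0.004,0.0854]
  ]
}}

```text
clock: 1.35
eef_pos: [339.6, -390.2, 211.4]
tool_rot: [3.141, -0.001, 0.075]
force: [0.8, 0.7, 0.6]
width: 85.4
gripper_force: 0.0
```

Emit:
{"op": "move_arm", "data": {
  "steps": [
    [0,0,-4,0.014,0.04,-0.004,0.0854],
    [0,0,-4,0.014,0.04,-0.004,0.0854],
    [0,0,-4,0.014,0.04,-0.004,0.0854],
    [0,0,-4,0.014,0.04,-0.004,0.0854],
    [0,0,-4,0.014,0.04,-0.004,0.0854]
  ]
}}

```text
clock: 1.85
eef_pos: [409.7, -190.2, 191.5]
tool_rot: [3.142, -0.001, -0.274]
force: [0.7, -0.7, 0.3]
width: 85.5
gripper_force: 0.0
```

Emit:
{"op": "move_arm", "data": {
  "steps": [
    [0,0,-0.9,0.014,0.04,-0.004,0.0854],
    [0,0,0,0.014,0.04,-0.004,0.0854],
    [0,0,0,0.014,0.039,-0.004,0.0854],
    [0,0,0,0,0,0,0.0854],
    [0,0,0,0,0,0,0.0854]
  ]
}}

```text
clock: 2.35
eef_pos: [451.4, -71.8, 179.3]
tool_rot: [3.142, -0.0, -0.284]
force: [-0.0, -0.4, 0.3]
width: 85.0
gripper_force: 0.0
```

Emit:
{"op": "move_arm", "data": {
  "steps": [
    [0,0,0,0,-0.001,-0.035,0.0854],
    [0,0,0,0,0,-0.035,0.0854],
    [0,0,0,0,0,-0.02,0.0854],
    [0,0,0,0,0,-0.014,0.0854],
    [0,0,0,0,0,0,0.06]
  ]
}}

```text
clock: 2.85
eef_pos: [449.6, -75.5, 74.1]
tool_rot: [3.14, 0.003, -0.29]
force: [-0.2, -0.3, 0.7]
width: 73.1
gripper_force: 0.0
```

```bash
python3 - <<'E'
from h import *
s=telemetry.read_state();print(s["eef_pos"],s["force"],s["width"])
im,d=eyes.get_image("top"); a=cv2.resize(im[190:300,310:470],None,fx=4,fy=4)
im,d=eyes.get_image("scene"); b=cv2.resize(im[60:220,220:460],None,fx=2.6,fy=2.6)
cv2.imwrite("pics/a1.png",a);cv2.imwrite("pics/b1.png",b)
E
```

```text
[449.56439433 -75.45497427  74.06450749] [-0.23398496 -0.33013069  0.66165024] 73.1064563269402
```

View pics/b1.png

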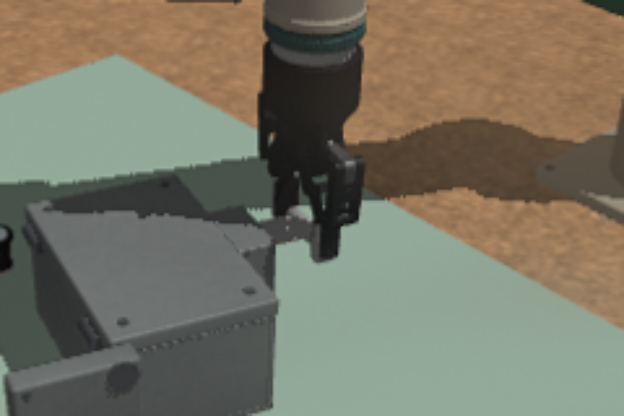

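The fingers straddle the bar, which shows at about (295,225) in the crop. I'll let the arm settle before closing.

Emit:
{"op": "move_arm", "data": {
  "steps": [
    [0,0,0,0,0,0,0.05],
    [0,0,0,0,0,0,0.05],
    [0,0,0,0,0,0,0.05],
    [0,0,0,0,0,0,0.05]
  ]
}}

```text
clock: 3.35
eef_pos: [451.4, -73.7, 75.8]
tool_rot: [-3.141, -0.001, -0.287]
force: [0.3, 0.2, -0.8]
width: 49.7
gripper_force: 0.0
```

Emit:
{"op": "move_arm", "data": {
  "steps": [
    [0,0,0,0,0,-0.001,0.03],
    [0,0,0,0,0,0,0.03],
    [0,0,0,0,0,0,0.03],
    [0,0,0,0,0,0,0.03],
    [0,0,0,0,0,0,0.03]
  ]
}}

```text
clock: 3.85
eef_pos: [451.4, -73.6, 74.7]
tool_rot: [-3.141, -0.001, -0.287]
force: [-1.7, 0.6, 5.8]
width: 38.8
gripper_force: 59.4
```

Gripped: the width stopped at 38.8 mm. Next, lift the paddle around its hinge.

Emit:
{"op": "move_arm", "data": {
  "steps": [
    [0,0,0,0.0003,-0.0001,0.006,0.03],
    [0,0,0,0.001,-0.0003,0.006,0.03],
    [0,0,0,0.0016,-0.0005,0.006,0.03],
    [0,0,0,0.0022,-0.0006,0.005,0.03],
    [0,0,0,0,0,0,0.03]
  ]
}}

```text
clock: 4.35
eef_pos: [454.6, -74.7, 97.6]
tool_rot: [-3.141, 0.003, -0.287]
force: [-1.9, 2.4, -4.2]
width: 38.5
gripper_force: 61.6
```

Emit:
{"op": "move_arm", "data": {
  "steps": [
    [0,0,0,0.0012,-0.0004,0.0078,0.03],
    [0,0,0,0.0015,-0.0004,0.0078,0.03],
    [0,0,0,0.0018,-0.0005,0.0077,0.03],
    [0,0,0,0.0021,-0.0006,0.0076,0.03],
    [0,0,0,0.0024,-0.0007,0.0075,0.03]
  ]
}}

```text
clock: 4.85
eef_pos: [462.0, -76.9, 136.4]
tool_rot: [-3.141, 0.006, -0.286]
force: [-6.3, 3.9, 0.3]
width: 38.6
gripper_force: 61.8
```

Emit:
{"op": "move_arm", "data": {
  "steps": [
    [0,0,0,0.0001,0,0.008,0.03],
    [0,0,0,0.003,-0.0009,0.0074,0.03],
    [0,0,0,0.0033,-0.001,0.0072,0.03],
    [0,0,0,0.0035,-0.001,0.0071,0.03],
    [0,0,0,0,0,0,0.03]
  ]
}}

```text
clock: 5.35
eef_pos: [474.9, -80.7, 166.3]
tool_rot: [-3.142, 0.001, -0.287]
force: [-4.5, 0.9, -2.2]
width: 38.7
gripper_force: 61.3
```

```bash
python3 - <<'E'
from h import *
s=telemetry.read_state();print(s["eef_pos"],s["force"],s["torque"],s["width"])
for c in ("scene","top"):
    im,d=eyes.get_image(c)
    if c=="scene": cv2.imwrite("pics/b2.png",cv2.resize(im[20:220,200:440],None,fx=2.8,fy=2.8))
    for n in ("paddle_grip","paddle_hinge","lid_hinge"):
        for r in finder.pinpoint(c,n)[:1]: print(c,n,round(r["confidence"],2),world(c,r["location"]).round(1))
E
```

```text
[474.90286409 -80.74084997 166.28800721] [-4.47662743  0.87315645 -2.17086498] [0.53072392 1.36886494 0.01866517] 38.67840917150269
scene paddle_grip 0.68 [477.3 -79.  181.3]
scene paddle_hinge 0.68 [524.7 -94.3 157.2]
scene lid_hinge 0.59 [ 646.3 -132.9   86. ]
top paddle_hinge 0.57 [522.4 -96.1 160.9]
top lid_hinge 0.63 [ 640.3 -131.9   92.4]
```

View pics/b2.png

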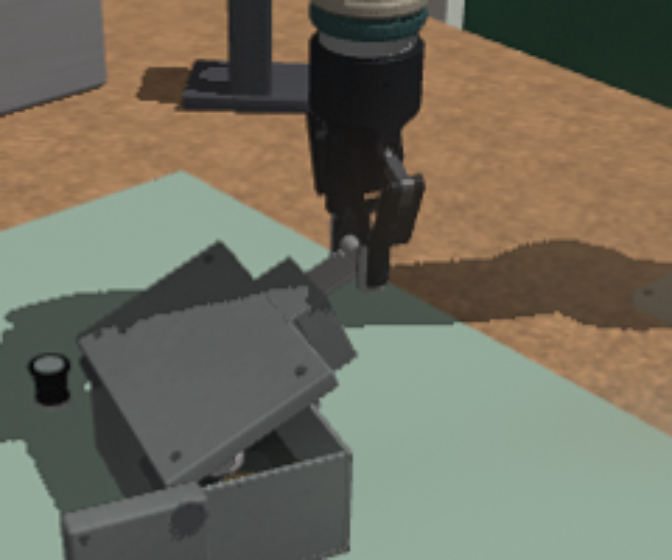

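The lid follows the bar: it's at about 0.47 rad, with the bar still held at about (348,245) in the crop. I'll go on along the arc in small steps, watching the force.

Emit:
{"op": "move_arm", "data": {
  "steps": [
    [0,0,0,0.0028,-0.0008,0.0053,0.03],
    [0,0,0,0.003,-0.0009,0.0052,0.03]
  ]
}}

```text
clock: 5.95
eef_pos: [480.5, -82.5, 176.2]
tool_rot: [3.141, 0.001, -0.287]
force: [-3.0, 3.1, -1.3]
width: 38.4
gripper_force: 61.1
```

Emit:
{"op": "move_arm", "data": {
  "steps": [
    [0,0,0,0.0031,-0.0009,0.0051,0.03],
    [0,0,0,0.0033,-0.001,0.005,0.03]
  ]
}}

```text
clock: 6.15
eef_pos: [487.4, -84.6, 186.6]
tool_rot: [3.141, 0.0, -0.287]
force: [-3.8, 0.1, -0.7]
width: 38.5
gripper_force: 61.1
```

Emit:
{"op": "move_arm", "data": {
  "steps": [
    [0,0,0,0.0034,-0.001,0.0049,0.03],
    [0,0,0,0.0036,-0.0011,0.0047,0.03]
  ]
}}

```text
clock: 6.35
eef_pos: [494.5, -86.7, 196.2]
tool_rot: [3.141, 0.0, -0.288]
force: [-5.4, 0.7, -0.8]
width: 38.8
gripper_force: 61.1
```

Emit:
{"op": "move_arm", "data": {
  "steps": [
    [0,0,0,0.0037,-0.0011,0.0046,0.03],
    [0,0,0,0.0038,-0.0011,0.0045,0.03]
  ]
}}

```text
clock: 6.55
eef_pos: [502.1, -88.9, 205.3]
tool_rot: [3.141, -0.0, -0.287]
force: [-4.9, 0.9, -1.2]
width: 38.5
gripper_force: 61.1
```

Emit:
{"op": "move_arm", "data": {
  "steps": [
    [0,0,0,0.004,-0.0012,0.0044,0.03],
    [0,0,0,0.0041,-0.0012,0.0043,0.03]
  ]
}}

```text
clock: 6.75
eef_pos: [510.3, -91.5, 213.9]
tool_rot: [3.141, -0.0, -0.287]
force: [-5.1, -0.5, -0.7]
width: 38.3
gripper_force: 61.2
```

Emit:
{"op": "move_arm", "data": {
  "steps": [
    [0,0,0,0.0042,-0.0012,0.0041,0.03],
    [0,0,0,0.0043,-0.0013,0.004,0.03]
  ]
}}

```text
clock: 6.95
eef_pos: [517.7, -93.8, 221.2]
tool_rot: [3.141, 0.002, -0.288]
force: [-5.3, 0.8, -7.5]
width: 38.4
gripper_force: 61.0
```

The force rose to about 9 N, so the roller has begun. From here I take smaller steps, one call at a time.

Emit:
{"op": "move_arm", "data": {
  "steps": [
    [0,0,0,0.0022,-0.0006,0.0019,0.03],
    [0,0,0,0.0022,-0.0007,0.0019,0.03]
  ]
}}

```text
clock: 7.15
eef_pos: [521.4, -94.9, 224.3]
tool_rot: [3.141, 0.004, -0.287]
force: [-5.4, -1.0, -7.6]
width: 38.5
gripper_force: 61.2
```

Emit:
{"op": "move_arm", "data": {
  "steps": [
    [0,0,0,0.0022,-0.0007,0.0018,0.03],
    [0,0,0,0.0022,-0.0007,0.0018,0.03]
  ]
}}

```text
clock: 7.35
eef_pos: [526.0, -96.3, 227.7]
tool_rot: [3.141, 0.003, -0.287]
force: [-5.0, 0.7, -10.4]
width: 38.1
gripper_force: 61.3
```

Emit:
{"op": "move_arm", "data": {
  "steps": [
    [0,0,0,0.0023,-0.0007,0.0017,0.03],
    [0,0,0,0.0023,-0.0007,0.0017,0.03]
  ]
}}

```text
clock: 7.55
eef_pos: [531.5, -98.0, 231.5]
tool_rot: [3.141, 0.001, -0.287]
force: [-4.4, -1.3, -10.4]
width: 38.3
gripper_force: 61.9
```

Emit:
{"op": "move_arm", "data": {
  "steps": [
    [0,0,0,0.0024,-0.0007,0.0016,0.03]
  ]
}}

```text
clock: 7.65
eef_pos: [534.0, -98.8, 233.4]
tool_rot: [3.141, 0.001, -0.287]
force: [-3.0, -2.2, -12.9]
width: 38.5
gripper_force: 61.6
```

Part of the load is radial, so I'll ease inward about 3 mm while moving on.

Emit:
{"op": "move_arm", "data": {
  "steps": [
    [0,0,0,0.002,-0.0006,-0.0004,0.03],
    [0,0,0,0.002,-0.0006,-0.0004,0.03]
  ]
}}

```text
clock: 7.85
eef_pos: [536.6, -99.5, 233.9]
tool_rot: [3.141, 0.003, -0.287]
force: [-10.7, -2.8, 2.1]
width: 38.5
gripper_force: 61.3
```

Emit:
{"op": "move_arm", "data": {
  "steps": [
    [0,0,0,0.0009,-0.0003,0.0013,0.03],
    [0,0,0,0.0009,-0.0002,0.0012,0.03]
  ]
}}

```text
clock: 8.05
eef_pos: [539.7, -100.5, 235.8]
tool_rot: [3.141, 0.0, -0.287]
force: [-4.4, -1.0, -12.7]
width: 38.4
gripper_force: 61.6
```

Emit:
{"op": "move_arm", "data": {
  "steps": [
    [0,0,0,0.0014,-0.0004,0.0003,0.03],
    [0,0,0,0.0014,-0.0004,0.0004,0.03]
  ]
}}

```text
clock: 8.25
eef_pos: [541.9, -101.2, 236.4]
tool_rot: [3.141, 0.002, -0.288]
force: [-7.3, -2.7, -6.5]
width: 38.2
gripper_force: 60.9
```

Emit:
{"op": "move_arm", "data": {
  "steps": [
    [0,0,0,0.0012,-0.0004,0.0006,0.03],
    [0,0,0,0.0013,-0.0004,0.0006,0.03]
  ]
}}

```text
clock: 8.45
eef_pos: [544.6, -102.0, 237.4]
tool_rot: [3.141, 0.001, -0.288]
force: [-6.9, -0.9, -10.4]
width: 38.2
gripper_force: 61.2
```

Emit:
{"op": "move_arm", "data": {
  "steps": [
    [0,0,0,0.0014,-0.0004,0.0003,0.03],
    [0,0,0,0.0014,-0.0004,0.0003,0.03]
  ]
}}

```text
clock: 8.65
eef_pos: [547.0, -102.7, 238.0]
tool_rot: [3.141, 0.002, -0.287]
force: [-7.7, -0.6, -6.8]
width: 38.3
gripper_force: 60.9
```

```bash
cat >> h.py <<'E'
def lidangle():
    c=eyes.calibration("scene");K=np.array([[c["fx"],0,c["cx"]],[0,c["fy"],c["cy"]],[0,0,1]])
    im,d=eyes.get_image("scene")
    v,u=np.mgrid[:400,:640]; n=cv2.undistortPoints(np.stack([u,v],-1).reshape(-1,1,2).astype(np.float64),K,c["distortion"]).reshape(400,640,2)
    W=np.dstack([n[...,0]*d,n[...,1]*d,d])@R.from_euler('xyz',c["attitude"]).as_matrix().T+c["position"]
    q=(W-[644.5,-130,90]); a=np.radians(-16.4); s=q[...,0]*np.cos(a)+q[...,1]*np.sin(a); t=-q[...,0]*np.sin(a)+q[...,1]*np.cos(a); z=q[...,2]
    m=(d>0)&(abs(t)<92)&(z>25)&(np.hypot(s,z)<125)&(np.hypot(s,z)>30)
    P=np.stack([s[m],t[m],z[m]],1); best=0   # lid's outer face: RANSAC plane
    rng=np.random.default_rng(0)
    for _ in range(300):
        p=P[rng.choice(len(P),3,False)]; nn=np.cross(p[1]-p[0],p[2]-p[0]); nn/=np.linalg.norm(nn)+1e-9
        k=abs((P-p[0])@nn)<2
        if abs(nn[1])<.15 and k.sum()>best: best=k.sum(); kk=k
    Q=P[kk]; nn=np.linalg.svd(Q-Q.mean(0))[2][2]; nn*=np.sign(nn[0]) or 1
    print("plane",best,len(P),"lid angle",np.arctan2(nn[0],nn[2]).round(3),"offset",(Q.mean(0)@nn).round(1))
    return im
E
python3 - <<'E'
from h import *
im=lidangle(); cv2.imwrite("pics/b3.png",cv2.resize(im[0:220,180:420],None,fx=2.6,fy=2.6))
for n in ("paddle_grip","paddle_hinge","lid_hinge"):
    for r in finder.pinpoint("scene",n)[:1]: print(n,round(r["confidence"],2),world("scene",r["location"]).round(1))
s=telemetry.read_state();print(s["eef_pos"],s["force"],s["torque"])
E
```

```text
plane 2659 2773 lid angle 0.822 offset 20.8
paddle_grip 0.67 [ 539.2 -101.9  253.5]
paddle_hinge 0.49 [ 556.6 -103.3  200.7]
lid_hinge 0.55 [ 648.4 -132.5   89. ]
[ 547.33507165 -102.83698022  238.08409142] [-6.30782527 -1.51112907 -8.1713443 ] [-0.116326    1.65337904 -0.16362978]
```

View pics/b3.png

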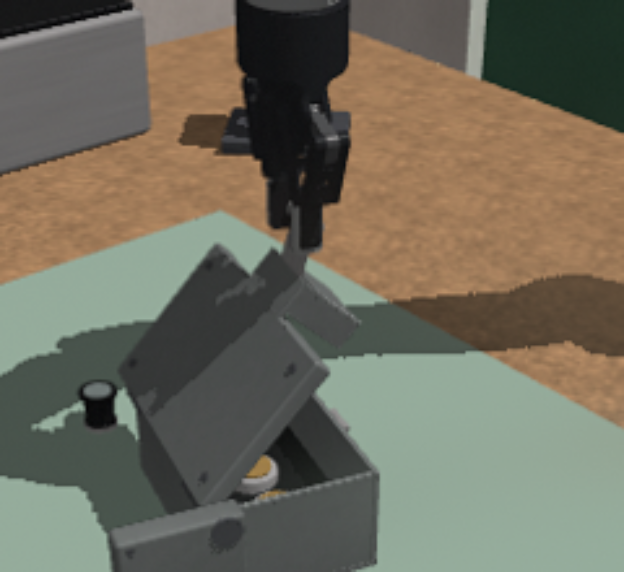

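The lid is at about 0.82 rad, and the paddle has turned to near its limit (bar at about (297,215) in the crop). Most of the recent travel was therefore the paddle, and I'm going on gently.

Emit:
{"op": "move_arm", "data": {
  "steps": [
    [0,0,0,0.0013,-0.0004,0.0006,0.03],
    [0,0,0,0.0013,-0.0004,0.0006,0.03]
  ]
}}

```text
clock: 9.05
eef_pos: [549.0, -103.4, 239.2]
tool_rot: [3.141, 0.004, -0.288]
force: [-10.4, -1.0, 1.2]
width: 38.3
gripper_force: 61.9
```

Emit:
{"op": "move_arm", "data": {
  "steps": [
    [0,0,0,0.0011,-0.0003,0.0009,0.03],
    [0,0,0,0.0011,-0.0003,0.0009,0.03]
  ]
}}

```text
clock: 9.25
eef_pos: [552.2, -104.4, 242.1]
tool_rot: [3.141, 0.001, -0.288]
force: [-8.8, -0.6, 4.4]
width: 38.3
gripper_force: 62.2
```

The tangential force has dropped to about 5 N, so the lid is past the roller peak. Now I'm feeling for the stop.

Emit:
{"op": "move_arm", "data": {
  "steps": [
    [0,0,0,0.0005,-0.0001,0.0012,0.03],
    [0,0,0,0.0005,-0.0001,0.0011,0.03]
  ]
}}

```text
clock: 9.45
eef_pos: [555.7, -105.2, 246.3]
tool_rot: [-3.141, -0.006, -0.288]
force: [-4.6, -1.5, 1.2]
width: 38.1
gripper_force: 61.9
```

Emit:
{"op": "move_arm", "data": {
  "steps": [
    [0,0,0,0.0008,-0.0002,0.0005,0.03],
    [0,0,0,0.0009,-0.0003,0.0005,0.03]
  ]
}}

```text
clock: 9.65
eef_pos: [557.0, -105.6, 246.8]
tool_rot: [-3.142, -0.004, -0.288]
force: [-6.6, -1.0, 1.5]
width: 38.6
gripper_force: 61.9
```

Emit:
{"op": "move_arm", "data": {
  "steps": [
    [0,0,0,0.0008,-0.0002,0.0005,0.03],
    [0,0,0,0.0009,-0.0003,0.0005,0.03]
  ]
}}

```text
clock: 9.85
eef_pos: [558.2, -106.0, 247.4]
tool_rot: [3.142, -0.003, -0.288]
force: [-6.0, -1.2, -0.9]
width: 38.2
gripper_force: 61.8
```

Emit:
{"op": "move_arm", "data": {
  "steps": [
    [0,0,0,0.0008,-0.0002,0.0005,0.03],
    [0,0,0,0.0009,-0.0003,0.0005,0.03]
  ]
}}

```text
clock: 10.05
eef_pos: [559.3, -106.3, 247.9]
tool_rot: [3.141, -0.002, -0.288]
force: [-6.6, -2.2, -2.9]
width: 37.8
gripper_force: 61.7
```

```bash
python3 - <<'E'
from h import *
lidangle()
s=telemetry.read_state();print(s["eef_pos"],s["force"],s["torque"])
E
```

```text
plane 2564 2646 lid angle 0.936 offset 21.0
[ 559.33453805 -106.32407464  247.87111357] [-7.10921241 -0.68386277 -2.06590082] [-0.11456786  1.81519151 -0.18028441]
```

Emit:
{"op": "move_arm", "data": {
  "steps": [
    [0,0,0,0.0009,-0.0003,0.0005,0.03],
    [0,0,0,0.0009,-0.0003,0.0005,0.03]
  ]
}}

```text
clock: 10.3
eef_pos: [560.5, -106.7, 248.4]
tool_rot: [3.141, 0.0, -0.288]
force: [-7.0, -0.2, -4.2]
width: 38.3
gripper_force: 61.5
```

Emit:
{"op": "move_arm", "data": {
  "steps": [
    [0,0,0,0.0009,-0.0003,0.0004,0.03],
    [0,0,0,0.0009,-0.0003,0.0004,0.03]
  ]
}}

```text
clock: 10.5
eef_pos: [562.0, -107.0, 248.8]
tool_rot: [3.141, 0.001, -0.287]
force: [-6.7, 0.3, -5.5]
width: 37.9
gripper_force: 60.7
```

Emit:
{"op": "move_arm", "data": {
  "steps": [
    [0,0,0,0.0009,-0.0003,0.0003,0.03],
    [0,0,0,0.0009,-0.0003,0.0004,0.03]
  ]
}}

```text
clock: 10.7
eef_pos: [563.6, -107.6, 249.2]
tool_rot: [3.141, 0.001, -0.287]
force: [-7.1, -0.8, -7.8]
width: 38.2
gripper_force: 60.9
```

Emit:
{"op": "move_arm", "data": {
  "steps": [
    [0,0,0,0.0009,-0.0003,0.0002,0.03],
    [0,0,0,0.0009,-0.0003,0.0002,0.03]
  ]
}}

```text
clock: 10.9
eef_pos: [565.4, -108.1, 249.5]
tool_rot: [3.141, 0.002, -0.287]
force: [-6.7, -1.6, -6.6]
width: 38.2
gripper_force: 60.8
```

Emit:
{"op": "move_arm", "data": {
  "steps": [
    [0,0,0,0.0009,-0.0003,0.0003,0.03],
    [0,0,0,0.0009,-0.0003,0.0003,0.03]
  ]
}}

```text
clock: 11.1
eef_pos: [567.1, -108.7, 249.9]
tool_rot: [3.141, 0.002, -0.288]
force: [-6.6, -0.2, -8.9]
width: 37.7
gripper_force: 61.1
```

Emit:
{"op": "move_arm", "data": {
  "steps": [
    [0,0,0,0.0009,-0.0003,0.0,0.03],
    [0,0,0,0.0009,-0.0003,0.0002,0.03]
  ]
}}

```text
clock: 11.3
eef_pos: [568.7, -109.1, 250.1]
tool_rot: [3.141, 0.002, -0.287]
force: [-7.5, -0.1, -7.2]
width: 37.7
gripper_force: 60.8
```

Emit:
{"op": "move_arm", "data": {
  "steps": [
    [0,0,0,0.0009,-0.0003,0.0003,0.03],
    [0,0,0,0.0009,-0.0003,0.0003,0.03]
  ]
}}

```text
clock: 11.5
eef_pos: [569.6, -109.4, 250.4]
tool_rot: [3.141, 0.005, -0.286]
force: [-9.9, 0.5, -7.3]
width: 38.2
gripper_force: 60.8
```

Emit:
{"op": "move_arm", "data": {
  "steps": [
    [0,0,0,0.0007,-0.0002,0.0002,0.03],
    [0,0,0,0.0007,-0.0002,0.0002,0.03]
  ]
}}

```text
clock: 11.7
eef_pos: [570.2, -109.6, 250.6]
tool_rot: [3.141, 0.007, -0.286]
force: [-11.0, 1.5, -6.8]
width: 38.3
gripper_force: 60.8
```

```bash
python3 - <<'E'
from h import *
im=lidangle()
s=telemetry.read_state();print(s["eef_pos"],s["force"],s["torque"])
E
```

```text
plane 2545 2637 lid angle 0.95 offset 21.0
[ 570.14500217 -109.54553897  250.63375064] [-10.69474333   1.116096    -5.56739959] [0.30335594 2.54606285 0.23729886]
```

The lid reads 0.95 rad, hardly moved over the last 11 mm, and the force rises steeply (about 13 N). That's the stop, so I let go here and rise straight up.

Emit:
{"op": "move_arm", "data": {
  "steps": [
    [0,0,0,0,0,0,0.0854],
    [0,0,0,0,0,0,0.0854],
    [0,0,0,0,0,0,0.0854],
    [0,0,0,0,0,0,0.0854],
    [0,0,0,0,0,0,0.0854]
  ]
}}

```text
clock: 12.25
eef_pos: [573.9, -110.2, 251.8]
tool_rot: [-3.141, -0.002, -0.287]
force: [-0.0, 0.1, -0.1]
width: 85.5
gripper_force: 0.0
```

Emit:
{"op": "move_arm", "data": {
  "steps": [
    [0,0,0,0,0,0.02,0.0854],
    [0,0,0,0,0,0.03,0.0854],
    [0,0,0,0,0,0.03,0.0854],
    [0,0,0,0,0,0.03,0.0854],
    [0,0,0,0,0,0,0.0854]
  ]
}}

```text
clock: 12.75
eef_pos: [575.6, -110.9, 365.7]
tool_rot: [-3.14, -0.009, -0.287]
force: [0.8, -0.1, -0.8]
width: 85.5
gripper_force: 0.0
```

```bash
python3 - <<'E'
from h import *
im=lidangle(); cv2.imwrite("pics/b4.png",cv2.resize(im[0:260,160:420],None,fx=2.2,fy=2.2))
s=telemetry.read_state();print(s["eef_pos"],s["force"],s["width"])
E
```

```text
plane 2597 2701 lid angle 0.889 offset 21.1
[ 574.33851865 -110.46478422  363.36390139] [ 0.09008703 -0.7133779  -0.74680486] 85.11028053595727
```

View pics/b4.png

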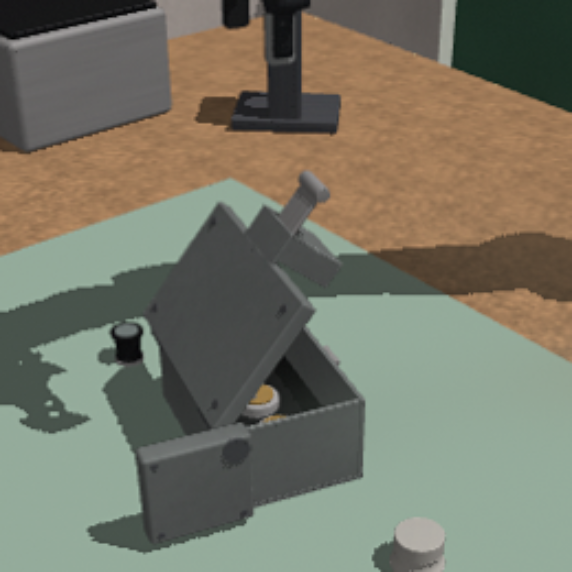

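The lid stands open with the paddle sprung back (bar at (313,187)), the pot and loupe are in place, and the gripper is clear. I'll wait a second and check that the lid holds.

Emit:
{"op": "move_arm", "data": {
  "steps": [
    [0,0,0,0,0,0,0.0854],
    [0,0,0,0,0,0,0.0854],
    [0,0,0,0,0,0,0.0854],
    [0,0,0,0,0,0,0.0854],
    [0,0,0,0,0,0,0.0854]
  ]
}}

```text
clock: 13.3
eef_pos: [572.9, -110.1, 360.7]
tool_rot: [3.141, 0.001, -0.287]
force: [0.8, -0.4, -0.6]
width: 85.2
gripper_force: 0.0
```

```bash
python3 - <<'E'
from h import *
lidangle()
E
```

```text
plane 2601 2720 lid angle 0.892 offset 20.9
```

```bash
python3 -c "
from h import *
print(ctrl.finish_job())"
```

```text
the job is handed in; nothing more can be done
None
```

The case is open and handed in: after I let go, the lid held by itself at about 0.89 rad by camera, about 0.06 rad short of the stop, which I felt at about 13 N; I never touched the watch, pot or loupe.

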